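Build the sieve set on the vibrating base

TASK

Build up the sieve set on the vibrating base, one piece at a time from the bottom: first the receiving pan in the base's ring, then the fine sieve, then the coarse sieve, and the lid on top, each fully home in the one below. Set the pieces down gently, do not drop them, and leave the sample jar, the culture dish and the vial where they stand.

Things in the scene. Friction and masses are not known exactly. Their poses are not given: they have to be found in the camera images.
- pan_mid (a point): Receiving pan: round steel cup, 56 mm outside, 52 mm tall, plain solid floor. Below a flat shoulder its lowest 8 mm are a tapered spigot (41 mm across at the bottom, 48 at the top); the mouth is 51 mm across, 14 mm deep. 0.13 kg. Site on its axis at half height: 26 mm above the underside, 18 above the shoulder, 26 below the rim. Upright at the start, z up.
- fine_mid (a point): Fine sieve: same 56 mm steel frame, spigot, shoulder and mouth as the pan but 66 mm tall, two thin raised beads (57 mm) round the wall; floor of close wire mesh (dark with a fine grid). 0.15 kg. Site on its axis at half height: 33 mm above the underside, 25 above the shoulder, 33 below the rim. Upright at the start, z up.
- coarse_mid (a point): Coarse sieve: same 56 mm steel frame, spigot, shoulder, mouth and 52 mm height as the pan; its floor is a plate with seven large round dark holes. 0.12 kg. Site on its axis at half height: 26 mm above the underside, 18 above the shoulder, 26 below the rim. Upright at the start, z up.
- lid_mid (a point): Lid: steel disc 56 mm across, 6 mm thick, over the same 8 mm spigot, with an upright round knob 18 mm across, 36 mm tall; 50 mm tall in all. 0.11 kg. Site on the axis in the knob: 38 mm above the underside, 24 above the disc, 30 above the shoulder (the disc's underside), 12 below the knob's top. Upright at the start, z up.
- seat (a point): Vibrating base, fixed: round white drum 110 mm across, top 35 mm above the bench, with a steel seat ring 56 mm outside, 51 inside, 12 tall. Site: centre of the ring's upper rim, 47 mm above the bench; z up. A spigot drops into the ring till its shoulder rests on the rim, likewise into the mouth of the piece below, with 1.5 mm play all round.
- jar_mid (a point): Bystander: closed clear sample jar with a yellow cap, 48 mm across, 62 mm tall, loose. Site at half height.
- dish_mid (a point): Bystander: small closed glass culture dish, 60 mm across, 14 mm tall, loose. Site at half height.
- vial_mid (a point): Bystander: small closed glass vial with a yellow cap, 30 mm across, 55 mm tall, loose. Site at half height.
Things that resemble listed ones, but are neither listed nor needed, are in the scene too. What is shaped like the part that bears fine_mid but purple or red is not meant.

How it is judged:
By the outcome, as a careful person would: the job done as asked, in the order asked, and still so for the second after the job is handed in, with the robot touching nothing.
It also fails if it takes over 128 s, if anything falls off the work surface, if the arm or the gripper's body presses on something with over 40 N, if the wrist force passes 120 N, or if a joint passes its speed limit or range.

ROBOT

A 6-joint arm with a two-finger parallel gripper is mounted at the origin on the work surface. World frame = base frame: x ahead of the robot, y to its left, z up, the work surface at z = 0. Lengths are in m, angles in rad, forces in N, time in s.
With the tool pointing down it reaches from about 0.35 to 0.875 m from the base axis. Payload 15.5 kg.
Tool frame: the origin (TCP) lies midway between the tips of the shut fingers; the grasp point (between the pads) lies 19 mm behind it; z points along the fingers, y is the line along which they close (so a half turn about z gives the same grasp; the last joint's range is limited). The gripper opens to 85 mm and grips with 20 to 120 N. Pads are 22 mm wide; open, the fingers measure 114 mm over their backs; the gripper's body (76 mm by 85 mm) begins 54 mm behind the grasp point. The pads swing forward as they close: fully open they stand 13 mm farther back than shut.
Start: joints at [1.188, 0.494, 1.345, -0, 1.302, -0.096], TCP at [0.177, 0.599, 0.231] pointing down, gripper open.
Joint ranges: [-2.91, 2.91], [-0.82, 2.16], [0.22, 2.67], [-1.22, 4.37], [0.12, 2.79], [-3.08, 3.08]. Speed limits (rad/s): [1.89, 1.89, 2.57, 3.01, 3.01, 3.01].

INTERFACE

Orientations are given as a rotation vector (axis times angle).
In Python, from bench import get_obs, grab_frame, camera_params, sign_off gives the robot as it stands.
- The arm moves only by the tool apply_moves, never from a script. Its argument "increments" is a list of rows, each a list of 3 entries, a list of its own where there are three numbers: the opening in per cent of the stroke, from 0 (shut) to 100 (fully open), then the shift along the tool's x, y, z in units of 25 mm (1.0 is 25 mm), then the turn about the tool's z in units of 8 degrees (1.0 is 8 degrees). In form: [[fingers, [tx, ty, tz], spin], ...]. A call has 1 to 5 rows; each row shifts and turns the commanded pose from where the row before left it, along the tool's axes as they then stand; what a row does not reach is not made up. A row lasts 1/10 s, in which the tool goes at most 50 mm and 8.59 degrees, less where a joint would pass 70% of its speed; a pose out of reach is approached as far as the arm can. A call is refused whole if a number of a shift passes 1 or a number of a turn 1, either way. A call with a gripper value outside its range is refused whole. The fingers move at their own pace and stop on an object; "force" is the grip in N (left out, the last holds). Time passes only in rows, so rows that do not move let the fingers close. It gives the time, the measured TCP pose, the force, the opening and the grip force at its end, in the units of the state.
- get_obs(): the state, without advancing time (a new reading comes with each control period).
- grab_frame(name): name is "side" or "top" or "wrist"; returns the picture (420x560x3 uint8, blue, green, red); there is no depth.
- camera_params(name): a dict with "vertical_fov" (degrees; the focal length in pixels is half the picture's height over the tangent of half this angle, whatever the lens; pixels are square), "cx", "cy" (the principal point, pixels), "R" (3x3) and "t" (3): a world point X has camera coordinates R X + t; the wrist camera has in their place "tool_from_camera" (4x4, takes a point from camera to tool coordinates, whose origin is the TCP and whose axes are the flange's). Camera axes: x right, y down, z forward; pixel columns grow to the right and rows downward; lengths in m; the calibration is good to about 2 mm. A picture is of the moment at which its call begins: read the wrist's pose just before it. camera_params takes no time and is no camera call.
- sign_off(): hands the job in; it is judged then, once.
The state is a dict: "time_s": time; "joints": joint angles; "qd": joint speeds; "effort": joint torques, N m; "ee_pos": TCP position; "ee_rot": TCP orientation; "ft_force": force on the tool from outside, world axes, zero at the start; "wrist_torque": the same for the moment, N m; "gripper_width": finger opening in m; "gripper_force": force on a finger pad.
Only numpy, scipy, OpenCV 4.12 (cv2) and the standard library are available. Lean on these libraries where they do the work, as an engineer would, in place of code of your own. Each camera call takes 0.05 s, during which the arm holds its last target. There are 200 camera calls.

## Working session

There is one attempt and no reset: what is moved stays moved. The work goes in short steps, Python scripts to look and compute and a tool call to move; the robot and the scene stay as the last step left them, time stands still between calls to the robot, and variables do not carry over. Pictures are saved under pics/ and viewed, at most 18 in all, crops included, and the job is handed in when it is done.

Besides the shell and the picture viewer there is one more tool, called after "Emit:" as a command line: name --argument value ..., lists and objects as JSON in quotes. apply_moves: Moves the arm, as the interface text tells. Its arguments: {"type":"object","properties":{"increments":{"type":"array","items":{"type":"array"}},"force":{"type":"number"}},"required":["increments"]}

```bash
mkdir -p pics; ls; python3 - <<'E'
from bench import *
import cv2
o=get_obs(); print({k:o[k] for k in('time_s','ee_pos','ee_rot','gripper_width')})
for n in("side","top","wrist"):
    im=grab_frame(n); cv2.imwrite(f"pics/{n}0.png",im); print(n,camera_params(n))
E
```

```text
pics
{'time_s': 0.0, 'ee_pos': array([0.17727247, 0.5989769 , 0.23072325]), 'ee_rot': array([-4.50475749e-01, -3.10885614e+00,  1.79854153e-03]), 'gripper_width': 0.08524575041938888}
side {'vertical_fov': 47.808500673266124, 'cx': 282.9521084929849, 'cy': 213.52574440730248, 'R': array([[-0.99651353, -0.08177164,  0.01655866],
       [-0.05979343,  0.56155804, -0.82527408],
       [ 0.05818537, -0.82338689, -0.56448959]]), 't': array([0.48478132, 0.06366188, 1.05244157])}
top {'vertical_fov': 56.70480368755026, 'cx': 274.9691121417612, 'cy': 207.45922487142198, 'R': array([[ 0.02131949, -0.99931929, -0.03010694],
       [-0.98575935, -0.01598685, -0.16740048],
       [ 0.16680521,  0.03324709, -0.98542917]]), 't': array([0.0591856 , 0.49974627, 0.80690808])}
wrist {'vertical_fov': 64.8979046671379, 'cx': 279.58411373574626, 'cy': 206.8349791191899, 'tool_from_camera': array([[ 8.72176505e-04, -9.58067108e-01, -2.86542590e-01,
         7.26439611e-02],
       [ 9.99999616e-01,  8.60737424e-04,  1.65880944e-04,
        -6.36854230e-05],
       [ 8.77128544e-05, -2.86542625e-01,  9.58067491e-01,
        -1.40805780e-01],
       [ 0.00000000e+00,  0.00000000e+00,  0.00000000e+00,
         1.00000000e+00]])}
```

View pics/top0.png

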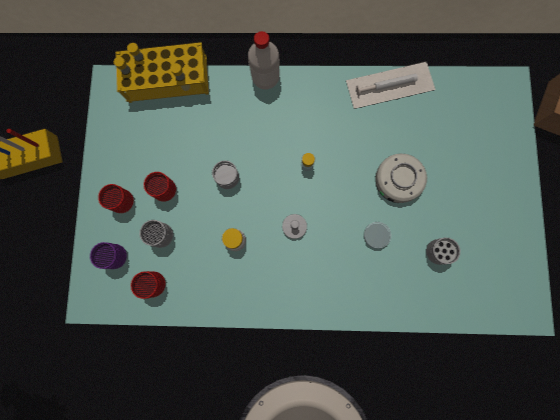

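View pics/side0.png

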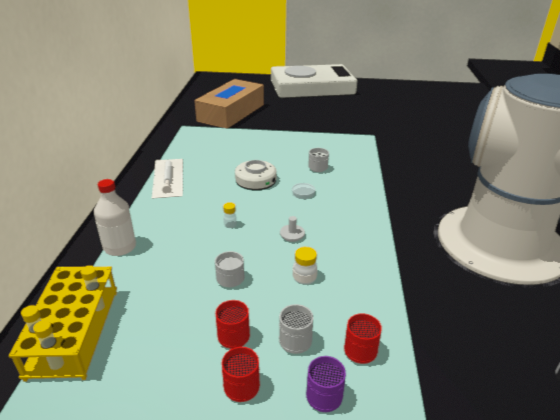

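The top view has the pan at (226,175), fine sieve (154,233), coarse (445,251), lid (294,226) and base (402,177). The side view shows them at (230,268), (296,328), (318,159), (292,228) and (256,172). The bystanders are the jar (232,239), dish (376,236) and vial (308,160) in the top view. The decoys are three red cups and one purple one.

```bash
cat > h.py <<'E'
import numpy as np, cv2
from scipy.spatial.transform import Rotation as Ro
from bench import *
def ray(n,uv,o=None):
    c=camera_params(n); f=210/np.tan(np.radians(c['vertical_fov']/2))
    d=np.array([(uv[0]-c['cx'])/f,(uv[1]-c['cy'])/f,1])
    if n=='wrist':
        T=c['tool_from_camera']; R=Ro.from_rotvec(o['ee_rot']).as_matrix()
        return o['ee_pos']+R@T[:3,3], R@T[:3,:3]@d
    return -c['R'].T@c['t'], c['R'].T@d
def plane(r,z): p,d=r; return p+d*(z-p[2])/d[2]
def tri(r1,r2):
    A=np.c_[r1[1],-r2[1]]; s=np.linalg.lstsq(A,r2[0]-r1[0],rcond=None)[0]
    a=r1[0]+s[0]*r1[1]; b=r2[0]+s[1]*r2[1]; return (a+b)/2,np.linalg.norm(a-b)
def tool(o): # tool axes in world (columns)
    return Ro.from_rotvec(o['ee_rot']).as_matrix()
E
python3 - <<'E'
from h import *
P=dict(pan=((225,172),(230,262),.052),fine=((152,230),(296,317),.066),coarse=((445,250),(318.5,154),.052),lid=((294,222),(292.5,219),.05),seat=((403,177),(255.5,166.5),.047),jar=((232,237),(305.5,255),.062),vial=((308,158),(229.5,208),.055),dish=((376,236),(303.5,190),.014))
for k,(a,b,z) in P.items():
    X,e=tri(ray('top',a),ray('side',b)); print(k,X.round(3),'gap',round(e,4),'plane',plane(ray('top',a),z).round(3),'r',np.hypot(*X[:2]).round(3))
for n,a in dict(r1=(112,197),r2=(157,184),r3=(147,284),pur=(105,255)).items(): print(n,plane(ray('top',a),.066).round(3))
print(tool(get_obs()).round(3))
a=cv2.imread('pics/top0.png');b=cv2.imread('pics/side0.png')
cr=lambda im,c,h=35:cv2.resize(im[int(c[1])-h:int(c[1])+h,int(c[0])-h:int(c[0])+h],(260,260),interpolation=cv2.INTER_CUBIC)
ks=['pan','fine','seat']
cv2.imwrite('pics/crop.png',np.vstack([np.hstack([cr(a,P[k][0]) for k in ks]),np.hstack([cr(b,P[k][1]) for k in ks])]))
E
```

```text
pan [0.575 0.181 0.046] gap 0.0015 plane [0.574 0.18  0.052] r 0.603
fine [0.441 0.328 0.065] gap 0.0027 plane [0.442 0.328 0.066] r 0.55
coarse [ 0.413 -0.293  0.045] gap 0.001 plane [ 0.412 -0.29   0.052] r 0.507
lid [0.465 0.027 0.047] gap 0.0025 plane [0.466 0.027 0.05 ] r 0.466
seat [ 0.574 -0.212  0.039] gap 0.0048 plane [ 0.57  -0.209  0.047] r 0.612
jar [0.431 0.158 0.057] gap 0.0003 plane [0.431 0.157 0.062] r 0.459
vial [ 0.609 -0.002  0.047] gap 0.0024 plane [ 0.608 -0.002  0.055] r 0.609
dish [ 0.445 -0.157  0.01 ] gap 0.0038 plane [ 0.443 -0.156  0.014] r 0.472
r1 [0.512 0.421 0.066]
r2 [0.542 0.325 0.066]
r3 [0.329 0.33  0.066]
pur [0.387 0.424 0.066]
[[-0.959  0.284 -0.   ]
 [ 0.284  0.959 -0.001]
 [ 0.    -0.001 -1.   ]]
```

View pics/crop.png

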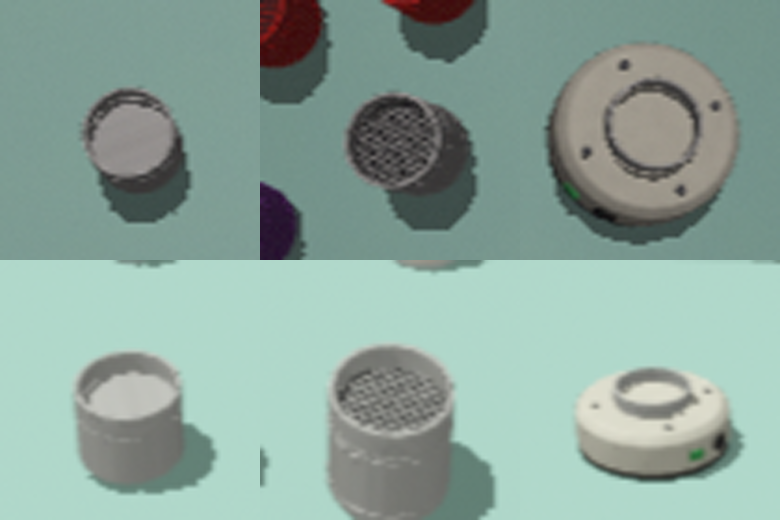

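The pan rim (225.3,172.8), the fine sieve with mesh and beads, and the seat ring are confirmed. I'll go above the pan.

Emit:
apply_moves --increments '[[100,[-1,-0.58,0],0],[100,[-1,-0.58,0],0],[100,[-1,-0.58,0],0],[100,[-1,-0.58,0],0],[100,[-1,-0.58,0],0]]'

```text
time_s: 0.65
ee_pos: [0.2773, 0.4933, 0.2311]
ee_rot: [-0.45, -3.109, 0.001]
ft_force: [1.1, 1.3, -1.3]
gripper_width: 0.0851
gripper_force: 0.0
```

Emit:
apply_moves --increments '[[100,[-1,-0.58,0],0],[100,[-1,-0.58,0],0],[100,[-1,-0.58,0],0],[100,[-1,-0.58,0],0],[100,[-1,-0.58,0],0]]'

```text
time_s: 1.15
ee_pos: [0.3766, 0.3883, 0.2311]
ee_rot: [-0.45, -3.109, 0.0]
ft_force: [0.3, -0.3, 0.1]
gripper_width: 0.0851
gripper_force: 0.0
```

Emit:
apply_moves --increments '[[100,[-1,-0.58,0],0],[100,[-1,-0.58,0],0],[100,[-1,-0.58,0],0],[100,[-1,-0.58,0],0],[100,[-1,-0.58,0],0]]'

```text
time_s: 1.65
ee_pos: [0.4759, 0.2833, 0.2312]
ee_rot: [-0.45, -3.109, 0.0]
ft_force: [-0.1, 1.3, -0.6]
gripper_width: 0.0851
gripper_force: 0.0
```

Emit:
apply_moves --increments '[[100,[-1,-0.58,0],0],[100,[-1,-0.58,0],0],[100,[-1,-0.58,0],0],[100,[-1,-0.56,0],0],[100,[-1,-0.56,0],0]]'

```text
time_s: 2.15
ee_pos: [0.5754, 0.1793, 0.2311]
ee_rot: [-0.451, -3.109, 0.0]
ft_force: [0.7, -0.1, -0.1]
gripper_width: 0.0853
gripper_force: 0.0
```

Emit:
apply_moves --increments '[[100,[0,0,0],0],[100,[0,0,0],0],[100,[0,0,0],0]]'

```text
time_s: 2.45
ee_pos: [0.5741, 0.1808, 0.2311]
ee_rot: [-0.45, -3.108, 0.0]
ft_force: [-0.7, 0.4, 0.1]
gripper_width: 0.0856
gripper_force: 0.0
```

```bash
python3 - <<'E'
from h import *
o=get_obs(); im=grab_frame('wrist'); cv2.imwrite('pics/w1.png',im)
E
```

```text
(no output)
```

View pics/w1.png

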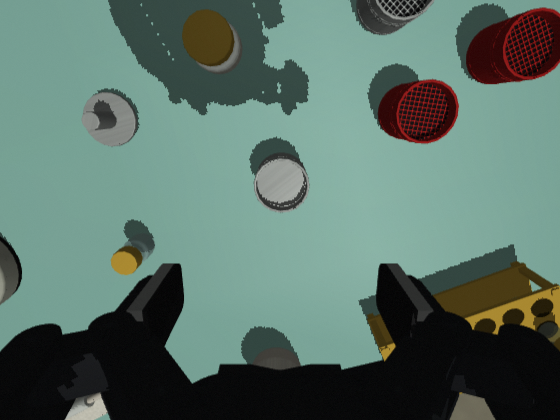

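The wrist view has the pan rim centred at about (281,181), left edge 253 and right edge 309. The jar and lid are to the left, and a red cup is at (420,110).

```bash
cat >> h.py <<'E'
def rim(im,uv,rad,sat=45,show=None):
    """outer contour of low-saturation (grey) blob near uv -> fitted ellipse of its mask"""
    hsv=cv2.cvtColor(im,cv2.COLOR_BGR2HSV)
    m=((hsv[...,1]<sat)&(hsv[...,2]>40)).astype(np.uint8)*255
    k=np.zeros_like(m); cv2.circle(k,(int(uv[0]),int(uv[1])),int(rad*1.25),255,-1)
    m=cv2.morphologyEx(m&k,cv2.MORPH_CLOSE,np.ones((5,5)))
    c=max(cv2.findContours(m,cv2.RETR_EXTERNAL,cv2.CHAIN_APPROX_NONE)[0],key=cv2.contourArea)
    return cv2.fitEllipse(cv2.convexHull(c)), cv2.boundingRect(c)
E
python3 - <<'E'
from h import *
o=get_obs(); im=cv2.imread('pics/w1.png')
print(im[181,281],im[125,275],im[250,300],cv2.cvtColor(im,cv2.COLOR_BGR2HSV)[[181,125,250],[281,275,300]])
e,b=rim(im,(281,181),28); print(e,b)
for uv in((281,181),e[0]):
    r=ray('wrist',uv,o); print(plane(r,.052).round(4), [ (x[0].round(4),round(x[1],4)) for x in [tri(r,ray('top',(225.3,172.8)))]])
# lid, fine, vial, jar from wrist
for n,uv,z in(('lid',(90,119),.05),('jar',(208,37),.062),('vial',(125,262),.055)): print(n,plane(ray('wrist',uv,o),z).round(3))
E
```

```text
[153 157 153] [163 175 134] [160 173 132] [[ 60   6 157]
 [ 81  60 175]
 [ 80  60 173]]
((281.08392333984375, 182.65777587890625), (55.32132339477539, 60.113983154296875), 176.08499145507812) (254, 153, 56, 60)
[0.571  0.1832 0.052 ] [(array([0.5753, 0.1821, 0.037 ]), np.float64(0.0025))]
[0.5726 0.1829 0.052 ] [(array([0.5761, 0.1819, 0.0371]), np.float64(0.0008))]
lid [0.463 0.027 0.05 ]
jar [0.432 0.159 0.062]
vial [0.608 0.001 0.055]
```

Emit:
apply_moves --increments '[[100,[0.1,0.05,1],0],[100,[0,0,1],0],[100,[0,0,1],0],[100,[0,0,1],0],[100,[0,0,1],0]]'

```text
time_s: 3.0
ee_pos: [0.5722, 0.183, 0.1056]
ee_rot: [0.449, 3.109, 0.0]
ft_force: [-0.3, -0.7, -0.1]
gripper_width: 0.0856
gripper_force: 0.0
```

Emit:
apply_moves --increments '[[100,[0,0,1],0],[100,[0,0,1],0],[100,[0,0,0.8],0],[100,[0,0,0.5],0],[100,[0,0,0.4],0]]'

```text
time_s: 3.5
ee_pos: [0.5724, 0.1827, 0.0132]
ee_rot: [-0.449, -3.109, 0.0]
ft_force: [0.2, 0.2, 0.5]
gripper_width: 0.0854
gripper_force: 0.0
```

Emit:
apply_moves --increments '[[100,[0,0,0],0],[55,[0,0,0],0],[55,[0,0,0],0],[40,[0,0,0],0],[40,[0,0,0],0]]' --force 40

```text
time_s: 4.0
ee_pos: [0.5733, 0.1823, 0.0149]
ee_rot: [0.45, 3.108, 0.001]
ft_force: [-1.4, -0.3, 7.6]
gripper_width: 0.0547
gripper_force: 41.1
```

Emit:
apply_moves --increments '[[40,[0,0,0],0],[40,[0,0,0],0],[40,[0,0,0],0],[40,[0,0,0],0]]'

```text
time_s: 4.4
ee_pos: [0.5733, 0.1823, 0.0149]
ee_rot: [0.45, 3.108, 0.001]
ft_force: [-1.1, 0.4, 6.7]
gripper_width: 0.0546
gripper_force: 41.1
```

Emit:
apply_moves --increments '[[40,[0,0,-0.2],0],[40,[0,0,-0.8],0],[40,[0,0,-1],0],[40,[0,0,-1],0],[40,[0,0,-1],0]]'

```text
time_s: 4.9
ee_pos: [0.5728, 0.1821, 0.1154]
ee_rot: [0.45, 3.109, 0.0]
ft_force: [-0.2, 0.6, -1.1]
gripper_width: 0.0544
gripper_force: 42.7
```

Emit:
apply_moves --increments '[[40,[-0.15,-0.5,-0.5],0],[40,[-0.29,-1,0],0],[40,[-0.29,-1,0],0],[40,[-0.29,-1,0],0],[40,[-0.29,-1,0],0]]'

```text
time_s: 5.4
ee_pos: [0.5718, 0.0633, 0.1263]
ee_rot: [-0.451, -3.109, 0.0]
ft_force: [-0.2, -0.9, -0.3]
gripper_width: 0.0546
gripper_force: 42.7
```

Emit:
apply_moves --increments '[[40,[-0.29,-1,0],0],[40,[-0.29,-1,0],0],[40,[-0.29,-1,0],0],[40,[-0.29,-1,0],0],[40,[-0.29,-1,0],0]]'

```text
time_s: 5.9
ee_pos: [0.5709, -0.0669, 0.1263]
ee_rot: [-0.451, -3.109, 0.0]
ft_force: [0.2, -0.1, -0.9]
gripper_width: 0.055
gripper_force: 42.7
```

Emit:
apply_moves --increments '[[40,[-0.29,-1,0],0],[40,[-0.15,-0.5,0],0],[40,[0,0,0],0],[40,[0,0,0],0]]'

```text
time_s: 6.3
ee_pos: [0.5711, -0.104, 0.1262]
ee_rot: [-0.451, -3.109, -0.0]
ft_force: [0.5, 0.7, -1.2]
gripper_width: 0.0549
gripper_force: 42.7
```

```bash
python3 - <<'E'
from h import *
o=get_obs(); im=grab_frame('wrist'); cv2.imwrite('pics/w2.png',im); print(o['ee_pos'],o['ft_force'],o['gripper_width'])
E
```

```text
[ 0.5711152  -0.10404246  0.12622155] [ 0.46543927  0.66591882 -1.20494925] 0.05491573977157973
```

View pics/w2.png

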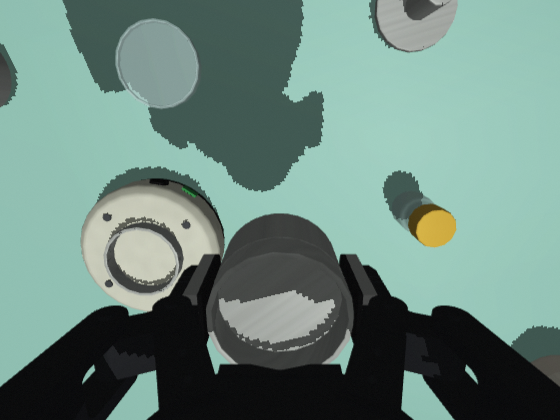

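The ring is at about (142,256), left of the held pan, whose rim is centred near (280,311). The dish is at (157,63) and the vial cap at (432,227).

```bash
python3 - <<'E'
from h import *
o=get_obs(); im=cv2.imread('pics/w2.png')
a=cv2.resize(im[200:320,80:220],None,fx=4,fy=4,interpolation=cv2.INTER_CUBIC)
cv2.imwrite('pics/c2.png',a)
s=plane(ray('wrist',(142.5,256),o),.047); print('seat',s,tri(ray('wrist',(142.5,256),o),ray('side',(255.7,165.5))),tri(ray('wrist',(142.5,256),o),ray('top',(402.8,177.5))))
h=plane(ray('wrist',(280,311),o),o['ee_pos'][2]+.037); print('held rim',h,'in tool',tool(o).T@(h-o['ee_pos']))
E
```

```text
seat [ 0.57218553 -0.2079162   0.047     ] (array([ 0.57455382, -0.21014689,  0.0435794 ]), np.float64(0.002423070813655935)) (array([ 0.57088346, -0.20912363,  0.04532348]), np.float64(0.003640450232008831))
held rim [ 0.56909771 -0.10285129  0.16324535] in tool [ 0.0022147   0.00013709 -0.03699914]
```

View pics/c2.png

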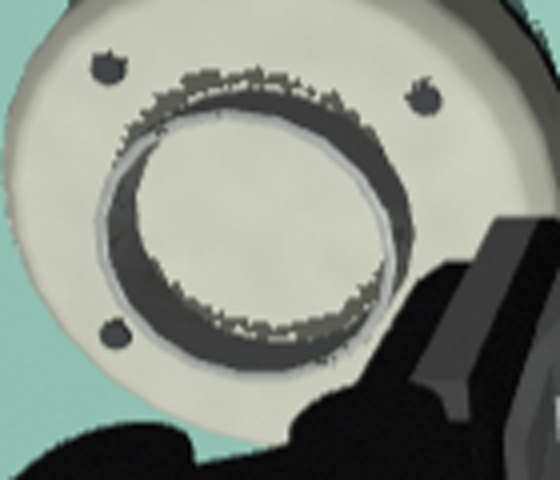

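The ring's upper rim runs from 96 to 398 across and 108 to 378 down in the crop, so its centre is (141.8,260.8) in the full frame.

```bash
python3 - <<'E'
from h import *
o=get_obs(); u=(141.8,260.8); r=ray('wrist',u,o)
s=plane(r,.047); print('seat',s,tri(r,ray('side',(255.7,165.5))))
T=tool(o); print(T.round(4))
held=o['ee_pos']+T@[.002,0,0]
print('move tool units',T.T@(np.array([.5750,-.2090,0])-held)/.025)
E
```

```text
seat [ 0.57558814 -0.20992774  0.047     ] (array([ 0.57638037, -0.21200807,  0.04317329]), np.float64(0.0009414527591990417))
[[-9.589e-01  2.837e-01 -3.000e-04]
 [ 2.837e-01  9.589e-01  3.000e-04]
 [ 4.000e-04  2.000e-04 -1.000e+00]]
move tool units [-1.42480769 -4.0002744   5.04855367]
```

Emit:
apply_moves --increments '[[40,[-0.37,-1,0],0],[40,[-0.36,-1,0],0],[40,[-0.36,-1,0],0],[40,[-0.36,-1,0],0],[40,[0,0,0.5],0]]'

```text
time_s: 6.85
ee_pos: [0.5792, -0.2127, 0.1149]
ee_rot: [0.451, 3.106, -0.002]
ft_force: [0.4, 0.8, -0.1]
gripper_width: 0.0545
gripper_force: 42.8
```

Emit:
apply_moves --increments '[[40,[0,0,0.8],0],[40,[0,0,0.6],0],[40,[0,0,0.3],0],[40,[0,0,0.2],0],[40,[0,0,0],0]]'

```text
time_s: 7.35
ee_pos: [0.5777, -0.2097, 0.0659]
ee_rot: [-0.449, -3.109, -0.0]
ft_force: [0.1, 1.2, -0.6]
gripper_width: 0.0548
gripper_force: 42.8
```

```bash
python3 - <<'E'
from h import *
o=get_obs(); print(o['ee_pos'],o['ft_force'],o['wrist_torque'])
c=cv2.resize(grab_frame('side')[100:220,180:330],(600,480)); d=cv2.resize(grab_frame('wrist'),(560,420))
cv2.imwrite('pics/s3.png',c)
E
```

```text
[ 0.57770873 -0.20969873  0.06593118] [ 0.11508143  1.17193936 -0.61982472] [ 0.01591905 -0.06900366 -0.08528849]
```

View pics/s3.png

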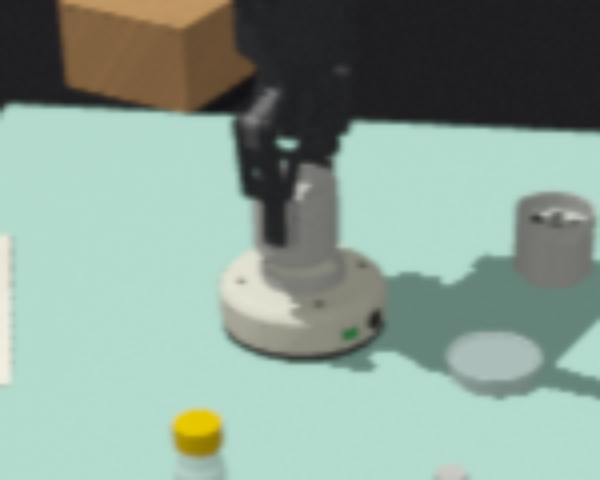

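The pan hangs just above the ring: its wall spans x≈255–338 in the crop and the ring about 262–345, so it seems slightly to +x. I'll measure the edges.

```bash
python3 - <<'E'
from h import *
o=get_obs()
im=grab_frame('side'); cv2.imwrite('pics/s4.png',im)
g=cv2.cvtColor(im,cv2.COLOR_BGR2GRAY)
for v in range(152,174,2): print(v,g[v,240:272].tolist())
for z in(.047,.059):
  p,d=ray('side',(255,166)); print(plane((p,d),z))
E
```

```text
152 [206, 204, 191, 167, 141, 98, 49, 36, 36, 34, 43, 79, 102, 103, 110, 120, 120, 120, 119, 118, 115, 114, 112, 118, 163, 195, 205, 205, 206, 206, 206, 205]
154 [205, 204, 191, 162, 138, 102, 51, 37, 37, 37, 43, 78, 103, 102, 109, 117, 118, 117, 115, 115, 115, 114, 113, 119, 162, 195, 205, 206, 206, 206, 205, 205]
156 [206, 204, 191, 162, 139, 104, 53, 38, 36, 35, 40, 78, 103, 104, 110, 117, 118, 116, 116, 117, 116, 113, 112, 119, 162, 195, 205, 206, 205, 205, 205, 205]
158 [206, 204, 190, 162, 139, 104, 51, 37, 36, 36, 42, 78, 102, 102, 109, 117, 117, 117, 117, 117, 116, 114, 113, 119, 162, 195, 205, 205, 205, 206, 205, 205]
160 [206, 205, 197, 170, 142, 118, 83, 64, 51, 44, 48, 80, 103, 96, 104, 117, 118, 117, 116, 116, 116, 115, 113, 120, 167, 197, 205, 205, 205, 205, 205, 205]
162 [206, 207, 209, 199, 171, 145, 137, 126, 117, 114, 112, 113, 116, 117, 118, 119, 117, 118, 116, 116, 117, 114, 113, 115, 133, 148, 151, 159, 179, 195, 202, 205]
164 [219, 222, 222, 222, 214, 179, 129, 119, 119, 120, 121, 120, 120, 119, 119, 119, 119, 118, 117, 117, 117, 119, 119, 115, 111, 116, 128, 135, 135, 134, 140, 156]
166 [222, 222, 222, 220, 204, 163, 135, 134, 133, 132, 126, 123, 121, 120, 120, 121, 124, 125, 128, 133, 135, 134, 133, 127, 118, 113, 124, 132, 131, 114, 93, 108]
168 [221, 222, 223, 221, 207, 173, 136, 122, 124, 127, 131, 134, 134, 133, 133, 134, 135, 135, 135, 133, 128, 126, 124, 118, 113, 111, 122, 133, 134, 134, 133, 133]
170 [157, 198, 220, 222, 220, 205, 173, 148, 142, 138, 131, 124, 123, 124, 123, 122, 123, 123, 123, 121, 120, 117, 116, 116, 116, 122, 130, 133, 134, 133, 134, 132]
172 [222, 221, 221, 222, 222, 222, 219, 209, 188, 169, 154, 136, 124, 122, 122, 123, 122, 123, 122, 120, 119, 123, 126, 128, 133, 133, 133, 133, 132, 133, 133, 134]
[ 0.57638361 -0.20185454  0.047     ]
[ 0.57332638 -0.1801039   0.059     ]
```

The pan sits about 3 mm too far toward +x by the relative measure, so I'll correct that and lower it gently.

Emit:
apply_moves --increments '[[40,[0.1,-0.03,0],0],[40,[0,0,0.15],0],[40,[0,0,0.1],0],[40,[0,0,0],0]]'

```text
time_s: 7.9
ee_pos: [0.575, -0.2103, 0.0596]
ee_rot: [-0.451, -3.109, -0.0]
ft_force: [0.2, -0.2, -1.6]
gripper_width: 0.0548
gripper_force: 42.8
```

Emit:
apply_moves --increments '[[40,[0,0,0.08],0],[40,[0,0,0.08],0],[40,[0,0,0],0]]'

```text
time_s: 8.2
ee_pos: [0.575, -0.2103, 0.0557]
ee_rot: [-0.45, -3.109, -0.0]
ft_force: [-0.1, -0.3, -1.0]
gripper_width: 0.0545
gripper_force: 42.8
```

Emit:
apply_moves --increments '[[40,[0,0,0.05],0],[40,[0,0,0.03],0],[40,[0,0,0],0]]'

```text
time_s: 8.5
ee_pos: [0.5752, -0.2104, 0.054]
ee_rot: [0.45, 3.109, -0.0]
ft_force: [0.1, -0.6, -0.6]
gripper_width: 0.0544
gripper_force: 42.9
```

Emit:
apply_moves --increments '[[40,[0,0,0.04],0],[40,[0,0,0.03],0],[40,[0,0,0],0]]'

```text
time_s: 8.8
ee_pos: [0.5753, -0.2105, 0.0538]
ee_rot: [0.45, 3.108, -0.001]
ft_force: [-8.0, 2.6, 24.9]
gripper_width: 0.055
gripper_force: 45.5
```

Seated at the expected height, so I'll release and retreat upward.

Emit:
apply_moves --increments '[[40,[0,0,-0.06],0],[60,[0,0,0],0],[70,[0,0,0],0],[100,[0,0,0],0],[100,[0,0,0],0]]'

```text
time_s: 9.3
ee_pos: [0.5751, -0.2104, 0.0536]
ee_rot: [-0.45, -3.109, -0.0]
ft_force: [0.3, 0.3, 0.3]
gripper_width: 0.0849
gripper_force: 0.0
```

Emit:
apply_moves --increments '[[100,[0,0,-0.5],0],[100,[0,0,-1],0],[100,[0,0,-1],0],[100,[0,0,-1],0],[100,[0,0,-1],0]]'

```text
time_s: 9.8
ee_pos: [0.5751, -0.2104, 0.1683]
ee_rot: [0.45, 3.109, -0.0]
ft_force: [0.6, 0.1, -0.9]
gripper_width: 0.0856
gripper_force: 0.0
```

```bash
python3 - <<'E'
from h import *
o=get_obs(); print(o['ee_pos']); T=tool(o)
im=grab_frame('wrist'); cv2.imwrite('pics/w5.png',im)
e,b=rim(im,(280,195),40); print(e,b, plane(ray('wrist',e[0],o),.091))
print(T.T@(np.array([.441,.328,0])-o['ee_pos'])/.025)
cv2.imwrite('pics/c5.png',np.hstack([cv2.resize(im,(440,330)),cv2.resize(grab_frame('side')[120:220,190:310],(360,330))]))
E
```

```text
[ 0.57514139 -0.21036937  0.16826038]
((280.0, 195.0), (99.90213012695312, 99.90213012695312), 0.0) (230, 145, 101, 101) [ 0.56004339 -0.2056444   0.091     ]
[11.26090103 19.12672949  6.72276773]
```

View pics/c5.png

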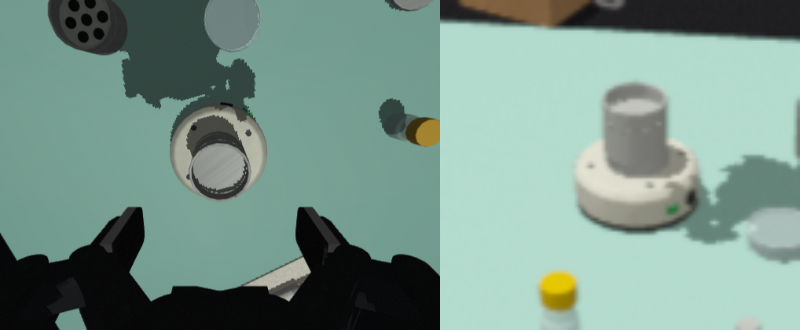

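The pan stands upright and fully home in the ring. Next is the fine sieve.

Emit:
apply_moves --increments '[[100,[0.56,0.96,-0.13],0],[100,[0.56,0.96,-0.13],0],[100,[0.56,0.96,-0.13],0],[100,[0.56,0.96,-0.13],0],[100,[0.56,0.96,-0.13],0]]'

```text
time_s: 10.4
ee_pos: [0.5416, -0.0744, 0.1828]
ee_rot: [-0.451, -3.109, -0.0]
ft_force: [-0.2, 0.0, -0.3]
gripper_width: 0.0856
gripper_force: 0.0
```

Emit:
apply_moves --increments '[[100,[0.56,0.96,-0.13],0],[100,[0.56,0.96,-0.13],0],[100,[0.56,0.96,-0.13],0],[100,[0.56,0.96,-0.13],0],[100,[0.56,0.96,-0.13],0]]'

```text
time_s: 10.9
ee_pos: [0.5085, 0.0605, 0.1991]
ee_rot: [-0.451, -3.109, 0.0]
ft_force: [0.3, -0.3, -0.5]
gripper_width: 0.0854
gripper_force: 0.0
```

Emit:
apply_moves --increments '[[100,[0.56,0.96,-0.13],0],[100,[0.56,0.96,-0.13],0],[100,[0.56,0.96,-0.13],0],[100,[0.56,0.96,-0.13],0],[100,[0.56,0.96,-0.13],0]]'

```text
time_s: 11.4
ee_pos: [0.4754, 0.1954, 0.2153]
ee_rot: [-0.451, -3.109, 0.0]
ft_force: [0.0, -0.7, -0.3]
gripper_width: 0.0853
gripper_force: 0.0
```

Emit:
apply_moves --increments '[[100,[0.57,0.96,-0.13],0],[100,[0.57,0.96,-0.13],0],[100,[0.57,0.96,-0.13],0],[100,[0.57,0.96,-0.13],0],[100,[0.57,0.9,-0.13],0]]'

```text
time_s: 11.9
ee_pos: [0.4407, 0.3293, 0.2315]
ee_rot: [-0.45, -3.109, 0.0]
ft_force: [1.1, -0.6, 0.2]
gripper_width: 0.0857
gripper_force: 0.0
```

Emit:
apply_moves --increments '[[100,[0,0,0],0],[100,[0,0,0],0],[100,[0,0,0],0]]'

```text
time_s: 12.2
ee_pos: [0.4413, 0.3276, 0.2312]
ee_rot: [-0.451, -3.109, 0.001]
ft_force: [-0.0, -0.1, 0.0]
gripper_width: 0.0855
gripper_force: 0.0
```

```bash
python3 - <<'E'
from h import *
o=get_obs(); print(o['ee_pos'],o['ee_rot'])
im=grab_frame('wrist'); cv2.imwrite('pics/w6.png',im)
E
```

```text
[0.4413034  0.32759216 0.23119472] [-4.50965433e-01 -3.10884267e+00  6.67249218e-04]
```

View pics/w6.png

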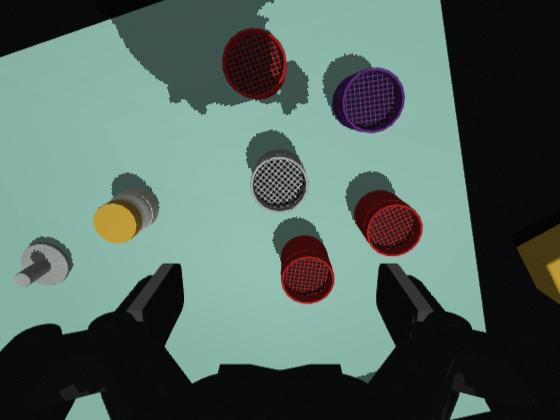

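The fine sieve (grey mesh) is centred at (279,182.5), with the red cups at (254,63), (306,275), (392,228) and the purple one at (372,99). The jar is at (117,222).

```bash
python3 - <<'E'
from h import *
o=get_obs(); T=tool(o)
im=cv2.imread('pics/w6.png'); e,b=rim(im,(279,182),29); print(e,b)
for uv in((279,182.5),e[0]):
    r=ray('wrist',uv,o); p=plane(r,.066); print(p,T.T@(p-o['ee_pos'])/.025,tri(r,ray('side',(296,317))))
w5=dict(ee_pos=np.array([.5751,-.2104,.1683]),ee_rot=o['ee_rot']); print('pan seated',plane(ray('wrist',(278.7,215),w5),.091))
for n,uv in dict(r1=(306,277),r2=(392,229),r3=(254,62),pur=(373,99)).items():
    p=plane(ray('wrist',uv,o),.066); print(n,T.T@(p-o['ee_pos']))
E
```

```text
((278.9026184082031, 181.30921936035156), (57.53501892089844, 64.62002563476562), 3.127333879470825) (250, 149, 59, 65)
[0.43623017 0.32831298 0.066     ] [ 0.20631351 -0.02340444  6.60755438] (array([0.43805612, 0.32787143, 0.06359759]), np.float64(0.002638308433076052))
[0.43510209 0.32855135 0.066     ] [ 0.25228454 -0.0271029   6.60756489] (array([0.43750969, 0.32798976, 0.06349333]), np.float64(0.00377523706041269))
pan seated [ 0.57346379 -0.21061223  0.091     ]
r1 [-0.09445695  0.02732898  0.16515743]
r2 [-0.04158253  0.11091795  0.16513131]
r3 [ 0.11034771 -0.021998    0.16521854]
pur [0.08035567 0.08219227 0.16516742]
```

Emit:
apply_moves --increments '[[100,[0.15,0,1],0],[100,[0,0,1],0],[100,[0,0,1],0],[100,[0,0,1],0],[100,[0,0,1],0]]'

```text
time_s: 12.75
ee_pos: [0.438, 0.3285, 0.1054]
ee_rot: [0.452, 3.109, -0.0]
ft_force: [0.2, 0.7, 0.4]
gripper_width: 0.0856
gripper_force: 0.0
```

Emit:
apply_moves --increments '[[100,[0,0,1],0],[100,[0,0,1],0],[100,[0,0,0.75],0],[100,[0,0,0.4],0],[100,[0,0,0.3],0]]'

```text
time_s: 13.25
ee_pos: [0.4379, 0.3288, 0.0195]
ee_rot: [-0.452, -3.109, 0.001]
ft_force: [0.5, 0.5, -0.9]
gripper_width: 0.0858
gripper_force: 0.0
```

Emit:
apply_moves --increments '[[100,[0,0,0],0],[55,[0,0,0],0],[55,[0,0,0],0],[40,[0,0,0],0],[40,[0,0,0],0]]'

```text
time_s: 13.75
ee_pos: [0.4381, 0.3295, 0.021]
ee_rot: [0.45, 3.108, 0.001]
ft_force: [0.2, -2.0, 7.4]
gripper_width: 0.0552
gripper_force: 41.0
```

Emit:
apply_moves --increments '[[40,[0,0,0],0],[40,[0,0,0],0]]'

```text
time_s: 13.95
ee_pos: [0.4381, 0.3295, 0.021]
ee_rot: [0.45, 3.108, 0.001]
ft_force: [-0.7, -2.0, 7.8]
gripper_width: 0.0548
gripper_force: 41.0
```

Emit:
apply_moves --increments '[[40,[0,0,-0.2],0],[40,[0,0,-0.8],0],[40,[0,0,-1],0],[40,[0,0,-1],0],[40,[0,0,-1],0]]'

```text
time_s: 14.45
ee_pos: [0.4376, 0.3293, 0.1216]
ee_rot: [0.45, 3.109, 0.0]
ft_force: [0.3, -0.1, -2.1]
gripper_width: 0.0548
gripper_force: 42.8
```

Emit:
apply_moves --increments '[[40,[0,0,-1],0],[40,[0,0,-1],0],[40,[0,0,0],0],[40,[0,0,0],0]]'

```text
time_s: 14.85
ee_pos: [0.4377, 0.3294, 0.1706]
ee_rot: [0.45, 3.108, 0.001]
ft_force: [0.2, 0.5, -2.2]
gripper_width: 0.0546
gripper_force: 42.8
```

```bash
python3 - <<'E'
from h import *
o=get_obs(); T=tool(o); print(o['ee_pos'],o['gripper_width'],T.T@(np.array([.575,-.2104,0])-o['ee_pos'])/.025)
im=grab_frame('wrist'); cv2.imwrite('pics/w7.png',im)
g=cv2.cvtColor(im,cv2.COLOR_BGR2GRAY)
cv2.imwrite('pics/c7.png',cv2.resize(im[180:400,180:380],None,fx=2.5,fy=2.5))
E
```

```text
[0.43773444 0.32936706 0.17056441] 0.054576181080462 [-11.38554636 -19.15150147   6.81479065]
```

View pics/c7.png

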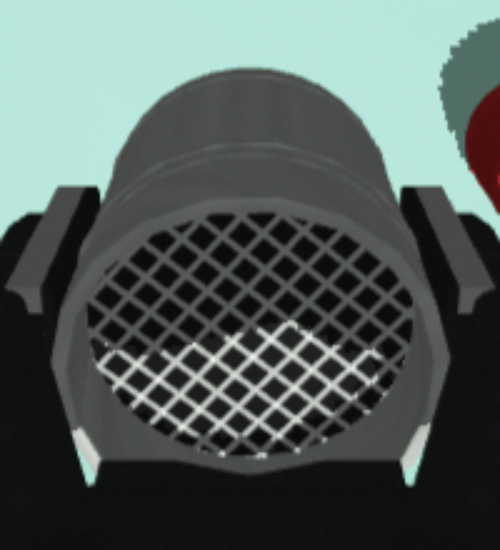

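The fine sieve is held level. Its rim's far edge is at crop (251,200), i.e. pixel (280,260); the side extremes are at 52 and 450.

```bash
python3 - <<'E'
from h import *
o=get_obs(); T=tool(o)
for uv in((280.4,260),(200.8,323),(360,323)):
    p=plane(ray('wrist',uv,o),o['ee_pos'][2]+.045); print(T.T@(p-o['ee_pos']))
# same for the pan w2: far rim edge ~ (280,250)
E
```

```text
[ 0.02633635  0.00022653 -0.04499433]
[ 0.00293447 -0.02667241 -0.04499392]
[ 0.00299283  0.02719485 -0.0450049 ]
```

Emit:
apply_moves --increments '[[40,[-0.57,-0.96,0],0],[40,[-0.57,-0.96,0],0],[40,[-0.57,-0.96,0],0],[40,[-0.57,-0.96,0],0],[40,[-0.57,-0.96,0],0]]'

```text
time_s: 15.4
ee_pos: [0.4715, 0.1928, 0.169]
ee_rot: [-0.45, -3.107, 0.001]
ft_force: [0.4, 0.8, -1.4]
gripper_width: 0.0549
gripper_force: 42.9
```

Emit:
apply_moves --increments '[[40,[-0.57,-0.96,0],0],[40,[-0.57,-0.96,0],0],[40,[-0.57,-0.96,0],0],[40,[-0.57,-0.96,0],0],[40,[-0.57,-0.96,0],0]]'

```text
time_s: 15.9
ee_pos: [0.5057, 0.0576, 0.169]
ee_rot: [-0.45, -3.107, 0.0]
ft_force: [0.4, 0.8, -1.1]
gripper_width: 0.055
gripper_force: 42.9
```

Emit:
apply_moves --increments '[[40,[-0.57,-0.96,0],0],[40,[-0.57,-0.96,0],0],[40,[-0.57,-0.96,0],0],[40,[-0.57,-0.96,0],0],[40,[-0.57,-0.96,0],0]]'

```text
time_s: 16.4
ee_pos: [0.54, -0.0776, 0.1689]
ee_rot: [-0.45, -3.107, -0.0]
ft_force: [-0.3, -0.1, -2.5]
gripper_width: 0.0551
gripper_force: 42.9
```

Emit:
apply_moves --increments '[[40,[-0.57,-0.96,0],0],[40,[-0.57,-0.96,0],0],[40,[-0.57,-0.96,0],0],[40,[-0.56,-0.96,0],0],[40,[-0.51,-0.91,0],0]]'

```text
time_s: 16.9
ee_pos: [0.573, -0.2111, 0.1687]
ee_rot: [-0.451, -3.107, -0.001]
ft_force: [0.2, -0.1, -1.2]
gripper_width: 0.0551
gripper_force: 42.9
```

Emit:
apply_moves --increments '[[40,[0,0,0.4],0],[40,[0,0,0.6],0],[40,[0,0,0.5],0],[40,[0,0,0.3],0],[40,[0,0,0.14],0]]'

```text
time_s: 17.4
ee_pos: [0.5729, -0.2095, 0.1203]
ee_rot: [-0.45, -3.107, -0.001]
ft_force: [-0.2, -0.5, -1.2]
gripper_width: 0.0549
gripper_force: 42.9
```

Emit:
apply_moves --increments '[[40,[0,0,0],0],[40,[0,0,0],0]]'

```text
time_s: 17.6
ee_pos: [0.5737, -0.2101, 0.1219]
ee_rot: [0.45, 3.109, -0.0]
ft_force: [0.1, -0.6, -1.2]
gripper_width: 0.0552
gripper_force: 42.9
```

```bash
cat >> h.py <<'E'
def edges(im,v,c0,c1):
    """sub-pixel left/right edges of the grey wall against the bright bench in row v"""
    g=cv2.cvtColor(im,cv2.COLOR_BGR2GRAY)[v,c0:c1].astype(float); i=np.where(g<160)[0]
    f=lambda a,b:a+(160-g[a])/(g[b]-g[a])*(b-a)
    return c0+f(i[0]-1,i[0]),c0+f(i[-1],i[-1]+1)
E
python3 - <<'E'
from h import *
o=get_obs(); print(o['ee_pos'],o['ft_force'])
im=grab_frame('side'); cv2.imwrite('pics/s8.png',im)
for v in range(126,166,3): print(v,np.round(edges(im,v,225,285),1))
cv2.imwrite('pics/c8.png',cv2.resize(im[90:200,190:310],(600,550)))
E
```

```text
[ 0.57367443 -0.21009458  0.12191732] [ 0.10523686 -0.59150495 -1.22064762]Traceback (most recent call last):
  File "<stdin>", line 4, in <module>
  File "h.py", line 29, in edges
    return c0+f(i[0]-1,i[0]),c0+f(i[-1],i[-1]+1)
                                ~^^^^^^^^^^^^^^^
  File "h.py", line 28, in <lambda>
    f=lambda a,b:a+(160-g[a])/(g[b]-g[a])*(b-a)
                               ~^^^
IndexError: index 60 is out of bounds for axis 0 with size 60
```

```bash
python3 - <<'E'
from h import *
im=cv2.imread('pics/s8.png')
for v in range(126,166,3):
    try: print(v,np.round(edges(im,v,225,285),1))
    except Exception: print(v,'-')
cv2.imwrite('pics/c8.png',cv2.resize(im[90:200,190:310],(600,550)))
E
```

```text
126 -
129 -
132 [244.4 266.3]
135 [244.5 266.3]
138 [244.5 266.3]
141 [244.7 266.3]
144 [245.2 265.9]
147 [245.6 263.8]
150 [244.3 265.3]
153 [244.4 265.3]
156 [244.4 265.4]
159 [244.3 265.3]
162 [244.7 265.1]
165 [244.8 272.6]
```

View pics/c8.png

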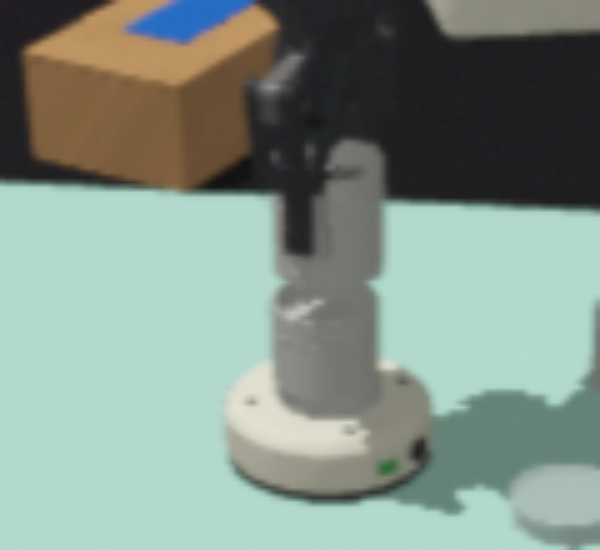

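The fine sieve hangs over the pan, with centre columns 255.4 against 254.85, about 1.5 mm to −x. I'll correct that and lower.

Emit:
apply_moves --increments '[[40,[-0.06,0.0,0],0],[40,[0,0,0.2],0],[40,[0,0,0.15],0],[40,[0,0,0.08],0],[40,[0,0,0],0]]'

```text
time_s: 18.15
ee_pos: [0.5746, -0.2105, 0.1103]
ee_rot: [-0.45, -3.108, -0.0]
ft_force: [-0.6, 0.4, -0.8]
gripper_width: 0.055
gripper_force: 42.9
```

Emit:
apply_moves --increments '[[40,[0,0,0.1],0],[40,[0,0,0.08],0],[40,[0,0,0],0]]'

```text
time_s: 18.45
ee_pos: [0.5747, -0.2105, 0.106]
ee_rot: [-0.451, -3.109, -0.0]
ft_force: [0.4, -0.3, -1.7]
gripper_width: 0.055
gripper_force: 42.9
```

Emit:
apply_moves --increments '[[40,[0,0,0.06],0],[40,[0,0,0.04],0],[40,[0,0,0],0]]'

```text
time_s: 18.75
ee_pos: [0.5749, -0.2106, 0.104]
ee_rot: [0.45, 3.109, -0.0]
ft_force: [-1.6, 0.5, 2.4]
gripper_width: 0.0556
gripper_force: 43.2
```

Emit:
apply_moves --increments '[[40,[0,0,0.03],0],[40,[0,0,0],0]]'

```text
time_s: 18.95
ee_pos: [0.5751, -0.2106, 0.1039]
ee_rot: [0.45, 3.108, -0.0]
ft_force: [-3.1, 1.6, 13.2]
gripper_width: 0.055
gripper_force: 44.4
```

Home at 0.1039, as expected. I'll release and go to the coarse sieve.

Emit:
apply_moves --increments '[[40,[0,0,-0.05],0],[60,[0,0,0],0],[70,[0,0,0],0],[100,[0,0,0],0],[100,[0,0,0],0]]'

```text
time_s: 19.45
ee_pos: [0.5749, -0.2106, 0.1042]
ee_rot: [-0.451, -3.109, -0.0]
ft_force: [-0.0, 0.8, 0.5]
gripper_width: 0.0848
gripper_force: 0.0
```

Emit:
apply_moves --increments '[[100,[0,0,-0.5],0],[100,[0,0,-1],0],[100,[0,0,-1],0],[100,[0,0,-1],0],[100,[0,0,-1],0]]'

```text
time_s: 19.95
ee_pos: [0.5748, -0.2105, 0.2188]
ee_rot: [0.45, 3.108, -0.0]
ft_force: [0.0, -0.9, 0.0]
gripper_width: 0.0857
gripper_force: 0.0
```

Emit:
apply_moves --increments '[[100,[0.88,-0.83,-0.5],0],[100,[0.88,-0.83,0],0],[100,[0.88,-0.83,0],0],[100,[0.88,-0.83,0],0],[100,[0.88,-0.83,0],0]]'

```text
time_s: 20.45
ee_pos: [0.4389, -0.2793, 0.2303]
ee_rot: [0.45, 3.108, -0.001]
ft_force: [0.5, -0.2, 0.1]
gripper_width: 0.0851
gripper_force: 0.0
```

Emit:
apply_moves --increments '[[100,[0.88,-0.83,0],0],[100,[0,0,0],0],[100,[0,0,0],0],[100,[0,0,0],0]]'

```text
time_s: 20.85
ee_pos: [0.4136, -0.2924, 0.2298]
ee_rot: [0.45, 3.108, -0.001]
ft_force: [-0.3, -0.1, 0.3]
gripper_width: 0.0856
gripper_force: 0.0
```

```bash
python3 - <<'E'
from h import *
o=get_obs(); print(o['ee_pos'],o['ee_rot'])
im=grab_frame('wrist'); cv2.imwrite('pics/w9.png',im)
s=grab_frame('side'); cv2.imwrite('pics/s9.png',s)
cv2.imwrite('pics/c9.png',np.hstack([im[60:360,:400],cv2.resize(s[90:190,200:300],(300,300))]))
E
```

```text
[ 0.4136067  -0.29240546  0.22977724] [ 4.49986295e-01  3.10841752e+00 -5.17056108e-04]
```

View pics/c9.png

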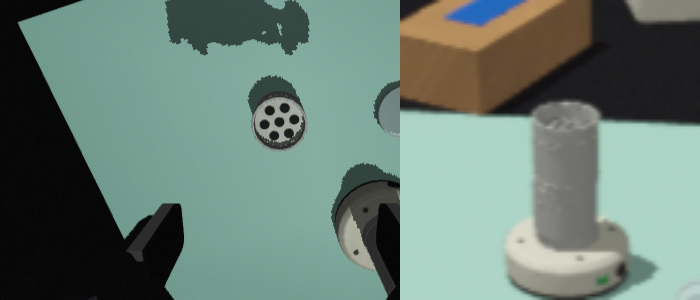

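The coarse sieve (seven holes) is centred at (279,181.5). The fine sieve is seated upright on the pan.

```bash
python3 - <<'E'
from h import *
o=get_obs(); T=tool(o); r=ray('wrist',(279,181.5),o); p=plane(r,.052)
print(p,T.T@(p-o['ee_pos'])/.025,tri(r,ray('side',(318.5,154))))
im=cv2.imread('pics/s9.png')
for v in range(126,166,4):
    try: print(v,np.round(edges(im,v,225,285),1))
    except Exception: print(v,'-')
E
```

```text
[ 0.41026824 -0.29186592  0.052     ] [ 0.13785772 -0.02429467  7.10032607] (array([ 0.4129064 , -0.29247787,  0.044539  ]), np.float64(0.0021351994485426067))
126 -
130 -
134 [244.  265.8]
138 [244.1 265.8]
142 [244.1 265.8]
146 [244.4 265.8]
150 [244.3 265.7]
154 [244.2 265.4]
158 [244.2 265.5]
162 [244.5 265.2]
```

Emit:
apply_moves --increments '[[100,[0.06,-0.02,1],0],[100,[0,0,1],0],[100,[0,0,1],0],[100,[0,0,1],0],[100,[0,0,1],0]]'

```text
time_s: 21.45
ee_pos: [0.412, -0.2922, 0.1033]
ee_rot: [0.449, 3.109, -0.0]
ft_force: [-0.6, -0.4, 0.3]
gripper_width: 0.0851
gripper_force: 0.0
```

Emit:
apply_moves --increments '[[100,[0,0,1],0],[100,[0,0,1],0],[100,[0,0,0.8],0],[100,[0,0,0.5],0],[100,[0,0,0.3],0]]'

```text
time_s: 21.95
ee_pos: [0.4116, -0.2922, 0.0134]
ee_rot: [-0.449, -3.109, -0.001]
ft_force: [-0.6, -0.0, 0.1]
gripper_width: 0.0855
gripper_force: 0.0
```

Emit:
apply_moves --increments '[[100,[0,0,0],0],[55,[0,0,0],0],[55,[0,0,0],0],[40,[0,0,0],0],[40,[0,0,0],0]]'

```text
time_s: 22.45
ee_pos: [0.4118, -0.2929, 0.0153]
ee_rot: [0.451, 3.108, -0.001]
ft_force: [0.1, 2.5, 9.5]
gripper_width: 0.0554
gripper_force: 40.3
```

Emit:
apply_moves --increments '[[40,[0,0,0],0],[40,[0,0,0],0]]'

```text
time_s: 22.65
ee_pos: [0.4118, -0.2928, 0.0153]
ee_rot: [0.45, 3.108, -0.001]
ft_force: [-0.2, 2.2, 9.0]
gripper_width: 0.0555
gripper_force: 40.3
```

Emit:
apply_moves --increments '[[40,[0,0,-0.2],0],[40,[0,0,-0.8],0],[40,[0,0,-1],0],[40,[0,0,-1],0],[40,[0,0,-1],0]]'

```text
time_s: 23.15
ee_pos: [0.4113, -0.2925, 0.1159]
ee_rot: [0.451, 3.109, -0.0]
ft_force: [-0.0, -0.4, -1.5]
gripper_width: 0.0552
gripper_force: 42.8
```

Emit:
apply_moves --increments '[[40,[0,0,-1],0],[40,[0,0,-1],0],[40,[0,0,-1],0],[40,[0,0,-0.7],0],[40,[0,0,0],0]]'

```text
time_s: 23.65
ee_pos: [0.4122, -0.2933, 0.2095]
ee_rot: [0.45, 3.105, -0.004]
ft_force: [0.5, 0.5, -2.2]
gripper_width: 0.0554
gripper_force: 42.9
```

```bash
python3 - <<'E'
from h import *
o=get_obs(); T=tool(o); print(o['ee_pos'],o['gripper_width'],T.T@(np.array([.575,-.2106,0])-o['ee_pos'])/.025)
im=grab_frame('wrist'); cv2.imwrite('pics/w10.png',im)
g=cv2.cvtColor(im,cv2.COLOR_BGR2GRAY); print(g[230:300:2,280].tolist(), g[320,195:225].tolist(),g[320,335:365].tolist())
E
```

```text
[ 0.4121531  -0.29325435  0.20945807] 0.05536746434816455 [-5.27329441  5.03566678  8.38999935]
[56, 57, 64, 59, 58, 60, 59, 57, 58, 59, 76, 71, 69, 77, 76, 77, 76, 47, 43, 66, 76, 76, 73, 73, 76, 77, 77, 78, 45, 6, 5, 9, 21, 28, 24] [11, 11, 10, 12, 12, 10, 14, 10, 8, 9, 7, 31, 65, 67, 68, 68, 67, 60, 54, 61, 61, 59, 58, 57, 58, 58, 54, 54, 53, 53] [56, 55, 55, 55, 56, 54, 54, 53, 54, 53, 53, 53, 59, 67, 67, 68, 68, 67, 28, 9, 6, 7, 9, 13, 12, 12, 12, 15, 12, 9]
```

Emit:
apply_moves --increments '[[40,[-0.5,0.5,0],0],[40,[-0.88,0.84,0],0],[40,[-0.88,0.84,0],0],[40,[-0.88,0.84,0],0],[40,[-0.88,0.84,0],0]]'

```text
time_s: 24.2
ee_pos: [0.5356, -0.2275, 0.2056]
ee_rot: [-0.45, -3.107, -0.001]
ft_force: [0.6, -0.6, -1.6]
gripper_width: 0.0554
gripper_force: 42.8
```

Emit:
apply_moves --increments '[[40,[-0.88,0.84,0],0],[40,[-0.38,0.34,0],0],[40,[0,0,0.3],0],[40,[0,0,0.6],0],[40,[0,0,0.4],0]]'

```text
time_s: 24.7
ee_pos: [0.5722, -0.2093, 0.1725]
ee_rot: [-0.451, -3.107, -0.001]
ft_force: [0.0, 0.3, -0.9]
gripper_width: 0.0552
gripper_force: 42.8
```

Emit:
apply_moves --increments '[[40,[0,0,0.1],0],[40,[0,0,0],0],[40,[0,0,0],0]]'

```text
time_s: 25.0
ee_pos: [0.5736, -0.2095, 0.1722]
ee_rot: [0.451, 3.109, -0.0]
ft_force: [0.3, 0.1, -0.7]
gripper_width: 0.0551
gripper_force: 42.8
```

```bash
python3 - <<'E'
from h import *
o=get_obs(); print(o['ee_pos'],o['ft_force'],tool(o).T@(plane(ray('wrist',(280,250),o),o['ee_pos'][2]+.037)-o['ee_pos']))
im=grab_frame('side'); cv2.imwrite('pics/s11.png',im)
g=cv2.cvtColor(im,cv2.COLOR_BGR2GRAY)
for v in (100,104,108,112,116,120,124): print(v,g[v,238:272].tolist())
for v in range(126,166,4):
    try: print(v,np.round(edges(im,v,225,285),1))
    except Exception: print(v,'-')
cv2.imwrite('pics/c11.png',cv2.resize(im[70:180,195:315],(600,550)))
E
```

```text
[ 0.57364625 -0.20953226  0.17216777] [ 0.2721387   0.10437461 -0.70581068] [ 0.02622207  0.0001084  -0.03701055]
100 [89, 65, 39, 33, 33, 50, 52, 43, 39, 34, 33, 35, 42, 60, 57, 38, 35, 49, 52, 40, 34, 33, 32, 33, 43, 53, 79, 71, 36, 31, 30, 31, 29, 29]
104 [82, 71, 49, 35, 33, 33, 35, 36, 36, 35, 33, 34, 30, 37, 37, 36, 56, 100, 123, 126, 122, 117, 115, 114, 112, 111, 107, 91, 53, 25, 25, 30, 30, 30]
108 [84, 83, 80, 79, 74, 82, 79, 55, 35, 34, 32, 33, 32, 35, 42, 53, 83, 95, 85, 86, 104, 117, 120, 118, 116, 115, 113, 106, 79, 38, 31, 29, 30, 31]
112 [82, 83, 82, 82, 88, 122, 135, 110, 59, 38, 36, 35, 33, 45, 88, 107, 96, 104, 118, 120, 120, 120, 121, 117, 115, 114, 110, 105, 78, 38, 31, 31, 31, 30]
116 [82, 81, 81, 81, 86, 110, 130, 114, 72, 43, 38, 37, 36, 45, 89, 108, 102, 107, 115, 116, 116, 114, 114, 113, 111, 110, 109, 105, 78, 37, 30, 30, 30, 31]
120 [77, 64, 42, 22, 33, 88, 124, 115, 76, 43, 36, 35, 34, 43, 89, 109, 102, 106, 115, 116, 114, 115, 114, 113, 111, 112, 111, 106, 81, 45, 32, 30, 30, 30]
124 [19, 17, 19, 27, 28, 47, 93, 125, 135, 135, 126, 118, 118, 116, 115, 115, 116, 116, 116, 116, 115, 115, 114, 113, 112, 110, 106, 90, 58, 33, 30, 31, 32, 31]
126 -
130 -
134 [244.3 265.7]
138 [244.2 265.7]
142 [244.3 265.7]
146 [244.5 265.7]
150 [244.5 265.6]
154 [244.3 265.3]
158 [244.3 265.4]
162 [244.7 265.1]
```

View pics/c11.png

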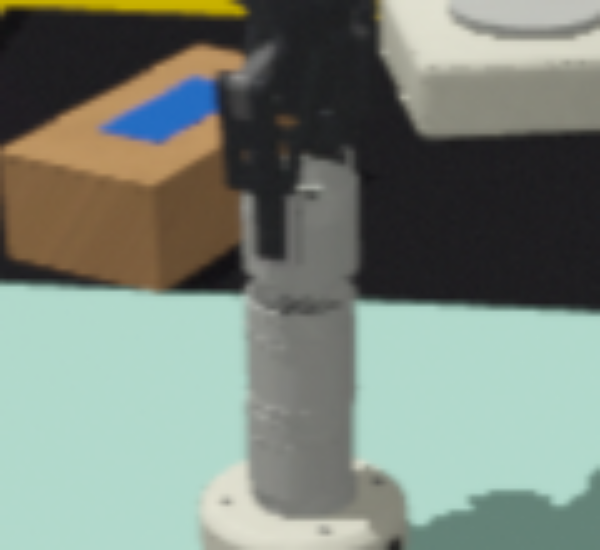

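The coarse sieve hangs aligned above the fine one (centre columns 254.6 vs 255.0), so I'll lower it.

Emit:
apply_moves --increments '[[40,[0,-0.04,0.15],0],[40,[0,0,0.15],0],[40,[0,0,0.1],0],[40,[0,0,0],0]]'

```text
time_s: 25.45
ee_pos: [0.5732, -0.21, 0.1613]
ee_rot: [-0.45, -3.108, -0.0]
ft_force: [0.3, 0.7, -1.3]
gripper_width: 0.0556
gripper_force: 42.8
```

Emit:
apply_moves --increments '[[40,[0,0,0.1],0],[40,[0,0,0.06],0],[40,[0,0,0],0]]'

```text
time_s: 25.75
ee_pos: [0.5733, -0.2101, 0.1575]
ee_rot: [-0.45, -3.109, -0.0]
ft_force: [0.2, -0.1, -1.7]
gripper_width: 0.0552
gripper_force: 42.8
```

Emit:
apply_moves --increments '[[40,[0,0,0.05],0],[40,[0,0,0.03],0],[40,[0,0,0],0]]'

```text
time_s: 26.05
ee_pos: [0.5737, -0.2103, 0.1563]
ee_rot: [0.45, 3.108, -0.0]
ft_force: [-1.6, 0.6, 5.7]
gripper_width: 0.0553
gripper_force: 43.4
```

Home. I'll release and go to the lid.

Emit:
apply_moves --increments '[[40,[0,0,-0.03],0],[60,[0,0,0],0],[70,[0,0,0],0],[100,[0,0,0],0],[100,[0,0,0],0]]'

```text
time_s: 26.55
ee_pos: [0.5734, -0.2101, 0.1565]
ee_rot: [-0.45, -3.109, 0.0]
ft_force: [0.4, -1.0, 0.3]
gripper_width: 0.0849
gripper_force: 0.0
```

Emit:
apply_moves --increments '[[100,[0,0,-0.5],0],[100,[0,0,-1],0],[100,[0,0,-1],0],[100,[0,0,-0.8],0],[100,[0.5,0.57,0],0]]'

```text
time_s: 27.05
ee_pos: [0.5675, -0.1948, 0.2429]
ee_rot: [0.451, 3.103, -0.003]
ft_force: [0.7, -0.0, 0.4]
gripper_width: 0.085
gripper_force: 0.0
```

Emit:
apply_moves --increments '[[100,[0.85,0.97,0],0],[100,[0.85,0.97,0],0],[100,[0.85,0.97,0],0],[100,[0.85,0.97,0],0],[100,[0.85,0.97,0],0]]'

```text
time_s: 27.55
ee_pos: [0.4975, -0.0455, 0.24]
ee_rot: [0.451, 3.108, -0.0]
ft_force: [-0.4, 1.0, -1.5]
gripper_width: 0.085
gripper_force: 0.0
```

Emit:
apply_moves --increments '[[100,[0.85,0.97,0],0],[100,[0.85,0.97,0],0],[100,[0.4,0.51,0],0],[100,[0,0,0],0],[100,[0,0,0],0]]'

```text
time_s: 28.05
ee_pos: [0.4655, 0.027, 0.2398]
ee_rot: [0.449, 3.108, -0.0]
ft_force: [0.6, -0.2, -0.7]
gripper_width: 0.0851
gripper_force: 0.0
```

```bash
python3 - <<'E'
from h import *
o=get_obs(); print(o['ee_pos'],o['ee_rot'])
im=grab_frame('wrist'); cv2.imwrite('pics/w12.png',im)
s=grab_frame('side'); cv2.imwrite('pics/s12.png',s)
cv2.imwrite('pics/c12.png',np.hstack([cv2.resize(im[100:250,200:360],(480,450)),cv2.resize(s[70:190,200:285],(318,450))]))
E
```

```text
[0.46552024 0.02697416 0.23975064] [ 4.49127995e-01  3.10809333e+00 -1.48477697e-04]
```

View pics/c12.png

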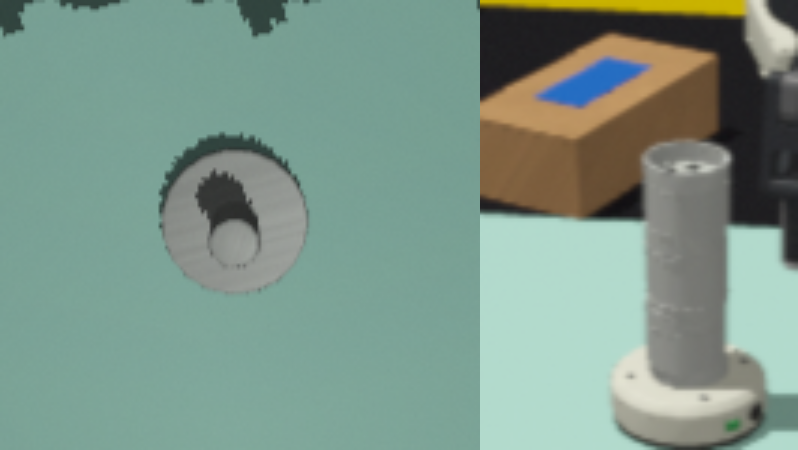

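The knob top is at pixel (278.3,181.3) and the disc centre at (278,173.7). The three-piece stack stands straight.

```bash
python3 - <<'E'
from h import *
o=get_obs(); T=tool(o); print(o['ee_pos'])
for uv,z in(((278.3,181.3),.05),((278,173.7),.014)):
    r=ray('wrist',uv,o); p=plane(r,z); print(p,T.T@(p-o['ee_pos'])/.025)
print(tri(ray('wrist',(278.3,181.3),o),ray('side',(292.5,219))))
E
```

```text
[0.46563999 0.02640313 0.23938771]
[0.46436486 0.02537887 0.05      ] [ 0.04289001 -0.05364786  7.57547943]
[0.46338546 0.02517422 0.014     ] [ 0.07919326 -0.07261121  9.01545313]
(array([0.46470404, 0.02518476, 0.04629845]), np.float64(0.0008439831851748667))
```

Emit:
apply_moves --increments '[[100,[0.02,-0.05,1],0],[100,[0,0,1],0],[100,[0,0,1],0],[100,[0,0,1],0],[100,[0,0,1],0]]'

```text
time_s: 28.65
ee_pos: [0.4648, 0.0252, 0.1131]
ee_rot: [0.452, 3.108, -0.0]
ft_force: [-0.1, -0.5, -0.3]
gripper_width: 0.0854
gripper_force: 0.0
```

Emit:
apply_moves --increments '[[100,[0,0,1],0],[100,[0,0,1],0],[80,[0,0,0.9],0],[60,[0,0,0.5],0],[60,[0,0,0.3],0]]'

```text
time_s: 29.15
ee_pos: [0.4643, 0.0253, 0.0204]
ee_rot: [-0.452, -3.108, 0.0]
ft_force: [-0.6, 0.8, 1.3]
gripper_width: 0.0516
gripper_force: 0.0
```

Emit:
apply_moves --increments '[[40,[0,0,0],0],[28,[0,0,0],0],[28,[0,0,0],0],[28,[0,0,0],0],[10,[0,0,0],0]]'

```text
time_s: 29.65
ee_pos: [0.4646, 0.0261, 0.022]
ee_rot: [0.45, 3.108, 0.0]
ft_force: [-0.9, -0.6, 7.4]
gripper_width: 0.0166
gripper_force: 38.8
```

Emit:
apply_moves --increments '[[5,[0,0,0],0],[5,[0,0,0],0],[5,[0,0,0],0]]'

```text
time_s: 29.95
ee_pos: [0.4646, 0.026, 0.022]
ee_rot: [0.45, 3.108, 0.0]
ft_force: [-0.6, 0.7, 8.2]
gripper_width: 0.0169
gripper_force: 38.8
```

Emit:
apply_moves --increments '[[5,[0,0,-0.2],0],[5,[0,0,-0.8],0],[5,[0,0,-1],0],[5,[0,0,-1],0],[5,[0,0,-1],0]]'

```text
time_s: 30.45
ee_pos: [0.464, 0.0261, 0.1229]
ee_rot: [-0.45, -3.109, 0.0]
ft_force: [0.8, -0.6, -1.2]
gripper_width: 0.0165
gripper_force: 39.2
```

Emit:
apply_moves --increments '[[5,[0,0,-1],0],[5,[0,0,-1],0],[5,[0,0,-1],0],[5,[0,0,-1],0],[5,[0,0,-0.8],0]]'

```text
time_s: 30.95
ee_pos: [0.464, 0.0261, 0.2433]
ee_rot: [0.45, 3.108, 0.0]
ft_force: [0.3, 0.3, -1.1]
gripper_width: 0.0168
gripper_force: 39.2
```

Emit:
apply_moves --increments '[[5,[-0.38,-0.43,0],0],[5,[-0.75,-0.85,0],0],[5,[-0.85,-0.97,0],0],[5,[-0.85,-0.97,0],0],[5,[-0.85,-0.97,0],0]]'

```text
time_s: 31.45
ee_pos: [0.5227, -0.1023, 0.2407]
ee_rot: [-0.45, -3.108, -0.0]
ft_force: [-0.1, -0.2, -0.2]
gripper_width: 0.0165
gripper_force: 39.2
```

Emit:
apply_moves --increments '[[5,[-0.85,-0.97,0],0],[5,[-0.85,-0.97,0],0],[5,[-0.75,-0.85,0],0],[5,[-0.5,-0.57,0],0],[5,[-0.25,-0.28,0],0]]'

```text
time_s: 31.95
ee_pos: [0.5736, -0.2125, 0.2404]
ee_rot: [-0.452, -3.108, -0.0]
ft_force: [-0.2, -0.3, -1.0]
gripper_width: 0.0168
gripper_force: 39.2
```

Emit:
apply_moves --increments '[[5,[0,0,0.3],0],[5,[0,0,0.3],0],[5,[0,0,0],0],[5,[0,0,0],0]]'

```text
time_s: 32.35
ee_pos: [0.5732, -0.2096, 0.2263]
ee_rot: [-0.449, -3.109, -0.0]
ft_force: [0.4, -0.4, -0.9]
gripper_width: 0.0168
gripper_force: 39.2
```

```bash
python3 - <<'E'
from h import *
o=get_obs(); print(o['ee_pos'],o['ft_force'],o['gripper_width'])
im=grab_frame('side'); cv2.imwrite('pics/s13.png',im)
g=cv2.cvtColor(im,cv2.COLOR_BGR2GRAY)
for v in range(86,118,3): print(v,g[v,238:272].tolist())
cv2.imwrite('pics/c13.png',cv2.resize(im[50:150,200:310],(600,545)))
E
```

```text
[ 0.5732159  -0.20959809  0.22626725] [ 0.40684481 -0.37004898 -0.85023609] 0.01681744676776127
86 [119, 124, 135, 142, 147, 149, 150, 150, 152, 148, 118, 59, 35, 35, 33, 35, 41, 83, 101, 87, 57, 36, 40, 77, 90, 67, 36, 27, 30, 31, 31, 28, 30, 29]
89 [96, 96, 95, 101, 112, 137, 151, 152, 153, 150, 121, 65, 38, 36, 36, 34, 44, 88, 107, 101, 100, 80, 46, 76, 85, 61, 32, 31, 31, 30, 29, 30, 31, 30]
92 [137, 149, 152, 154, 156, 156, 155, 155, 154, 150, 127, 76, 43, 36, 34, 34, 41, 75, 100, 93, 93, 80, 47, 75, 86, 61, 34, 31, 30, 30, 29, 28, 30, 31]
95 [155, 155, 156, 156, 157, 158, 148, 122, 100, 88, 79, 58, 39, 36, 42, 42, 41, 76, 101, 98, 98, 80, 47, 74, 85, 61, 33, 29, 32, 30, 29, 29, 32, 30]
98 [156, 144, 120, 98, 89, 85, 84, 84, 88, 94, 101, 91, 71, 59, 49, 44, 48, 78, 101, 98, 101, 103, 97, 91, 86, 66, 42, 32, 30, 29, 30, 27, 30, 29]
101 [83, 85, 85, 85, 84, 94, 145, 180, 192, 193, 193, 192, 190, 182, 153, 120, 115, 115, 114, 113, 110, 110, 112, 111, 110, 110, 110, 109, 91, 59, 34, 29, 28, 30]
104 [83, 83, 83, 83, 83, 90, 129, 167, 186, 191, 193, 193, 190, 164, 134, 128, 121, 114, 113, 113, 112, 112, 111, 110, 111, 111, 112, 109, 96, 64, 30, 29, 30, 28]
107 [81, 83, 83, 83, 84, 82, 81, 85, 96, 110, 120, 124, 129, 128, 125, 120, 117, 118, 117, 117, 116, 114, 113, 113, 111, 105, 82, 48, 26, 25, 29, 30, 29, 30]
110 [82, 83, 82, 81, 83, 94, 123, 127, 117, 113, 111, 112, 114, 115, 115, 116, 117, 115, 115, 115, 114, 114, 113, 113, 112, 110, 106, 89, 59, 34, 31, 30, 29, 30]
113 [81, 81, 81, 82, 88, 123, 155, 149, 128, 115, 117, 139, 139, 129, 156, 174, 181, 159, 113, 106, 112, 116, 117, 115, 113, 112, 112, 108, 84, 46, 31, 30, 30, 29]
116 [82, 80, 80, 80, 82, 102, 128, 140, 141, 142, 135, 127, 122, 131, 142, 145, 145, 147, 134, 116, 117, 118, 118, 119, 118, 115, 111, 106, 82, 45, 30, 29, 29, 30]
```

View pics/c13.png

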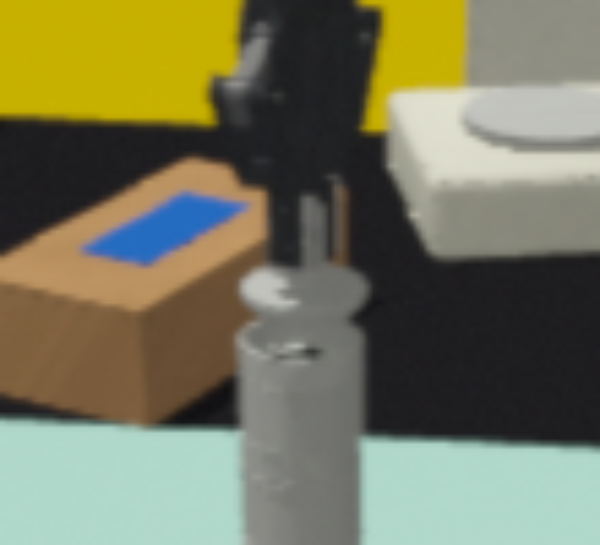

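The lid hangs above the coarse sieve, its centre at column 255.5 against 254.8, about 1.5 mm to −x. I'll correct that and lower.

Emit:
apply_moves --increments '[[5,[-0.06,0,0.15],0],[5,[0,0,0.2],0],[5,[0,0,0.15],0],[5,[0,0,0],0]]'

```text
time_s: 32.8
ee_pos: [0.5747, -0.2107, 0.2133]
ee_rot: [-0.45, -3.108, -0.001]
ft_force: [0.5, 0.5, -0.6]
gripper_width: 0.0169
gripper_force: 39.2
```

Emit:
apply_moves --increments '[[5,[0,0,0.1],0],[5,[0,0,0.08],0],[5,[0,0,0],0]]'

```text
time_s: 33.1
ee_pos: [0.5749, -0.2109, 0.2092]
ee_rot: [-0.451, -3.109, -0.0]
ft_force: [0.5, 0.4, -1.0]
gripper_width: 0.0166
gripper_force: 39.2
```

Emit:
apply_moves --increments '[[5,[0,0,0.06],0],[5,[0,0,0.04],0],[5,[0,0,0],0]]'

```text
time_s: 33.4
ee_pos: [0.5751, -0.2109, 0.2071]
ee_rot: [0.451, 3.109, -0.0]
ft_force: [-0.2, -0.1, -0.6]
gripper_width: 0.0169
gripper_force: 39.3
```

Emit:
apply_moves --increments '[[5,[0,0,0.04],0],[5,[0,0,0],0]]'

```text
time_s: 33.6
ee_pos: [0.5755, -0.2111, 0.2069]
ee_rot: [0.45, 3.108, -0.001]
ft_force: [-1.3, 1.3, 10.3]
gripper_width: 0.0169
gripper_force: 40.4
```

Emit:
apply_moves --increments '[[5,[0,0,-0.04],0],[30,[0,0,0],0],[50,[0,0,0],0],[70,[0,0,0],0],[70,[0,0,0],0]]'

```text
time_s: 34.1
ee_pos: [0.575, -0.2109, 0.2069]
ee_rot: [-0.45, -3.109, -0.0]
ft_force: [-0.1, -0.1, -0.6]
gripper_width: 0.06
gripper_force: 0.0
```

Emit:
apply_moves --increments '[[70,[0,0,-0.5],0],[70,[0,0,-1],0],[70,[0,0,-1],0],[70,[0,0,-1],0],[70,[0,0,0],0]]'

```text
time_s: 34.6
ee_pos: [0.5764, -0.2115, 0.299]
ee_rot: [0.45, 3.103, -0.003]
ft_force: [0.2, 0.5, 0.4]
gripper_width: 0.0597
gripper_force: 0.0
```

Emit:
apply_moves --increments '[[70,[0.8,0.8,0],0],[70,[0.8,0.8,0],0],[70,[0.8,0.8,0],0],[70,[0,0,0],0],[70,[0,0,0],0]]'

```text
time_s: 35.1
ee_pos: [0.5345, -0.1361, 0.2949]
ee_rot: [0.449, 3.109, -0.0]
ft_force: [0.5, 0.1, 0.5]
gripper_width: 0.06
gripper_force: 0.0
```

```bash
python3 - <<'E'
from h import *
o=get_obs(); print(o['ee_pos'],o['time_s'])
im=grab_frame('side'); cv2.imwrite('pics/s14.png',im)
p,d=None,None
c=camera_params('side'); f=210/np.tan(np.radians(c['vertical_fov']/2))
for z in(.199,.229,.235): # disc top / knob top expected
    q=c['R']@np.array([.575,-.2105,z])+c['t']; print(z,c['cx']+f*q[0]/q[2],c['cy']+f*q[1]/q[2])
cv2.imwrite('pics/c14.png',cv2.resize(im[60:270,180:360],(686,800))[:600] if 0 else cv2.resize(im[60:270,180:360],(514,600)))
E
```

```text
[ 0.53452275 -0.13607656  0.29492431] 35.1
0.199 254.98177326739147 108.94273317100775
0.229 254.77087467163804 96.99404727454812
0.235 254.72793409124122 94.56120268618056
```

View pics/c14.png

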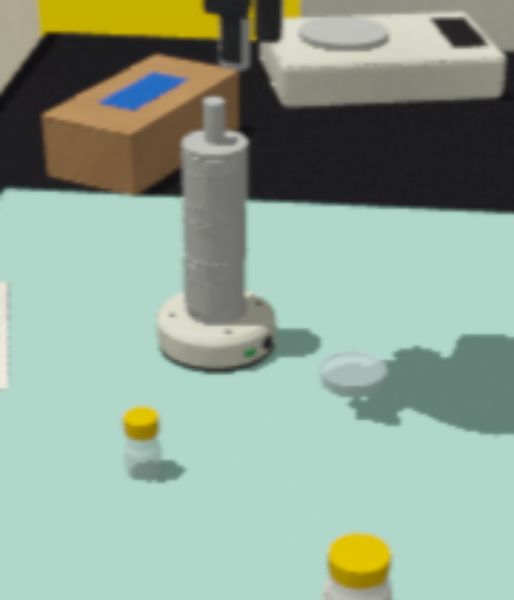

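The full stack stands straight with the lid seated: the knob top is at pixel (254.6,95.3) against an expected (254.7,94.6). The vial, dish and jar are undisturbed.

```bash
python3 -c "from bench import *; print(sign_off())"
```

```text
the job is handed in; nothing more can be done
None
```

The sieve set is built on the base in the order asked (pan, fine sieve, coarse sieve, lid), each piece seated at its expected height, and I handed it in at about 35 s; the last side view shows the jar, dish and vial where they stood.

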